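# Last sugar lump in, lid on the sugar pot

## Robot

A 7-joint arm with a two-finger parallel gripper is mounted at the origin on the work surface. World frame = base frame: x ahead of the robot, y to its left, z up, the work surface at z = 0. Lengths are in m, angles in rad, forces in N, time in s.
With the tool pointing down it reaches from about 0.425 to 0.875 m from the base axis. Payload 4.7 kg.
Tool frame: the origin (TCP) lies midway between the tips of the shut fingers; the grasp point (between the pads) lies hold_point_z behind it (hold_point_z is the distance from the TCP to the grasp point, in m); x points along the fingers, y is the direction in which the jaws open and shut, and the axes are right-handed (so a half turn about x gives the same grasp; the last joint's range is limited). The gripper opens to 87 mm and grips with 3 to 60 N. Pads are 19 mm wide; open, the fingers measure 117 mm over their backs; the gripper's body (75 mm by 190 mm) begins 51 mm behind the grasp point.
Start: joints at [-1.141, 0.321, -0.07, 1.45, 0.023, 1.371, -0.057], TCP at [0.263, 0.595, 0.223] pointing down, gripper open.
Joint ranges: [-2.86, 2.86], [-0.3, 2.09], [-1.38, 1.24], [0.06, 2.45], [-1.56, 4.7], [0.09, 2.05], [-2.69, 2.69]. Speed limits (rad/s): [2.57, 2.57, 3.14, 3.14, 3.14, 3.14, 3.14].

## Interface

Orientations are given as a unit quaternion [w, x, y, z].
In Python, from plant import * gives the robot as it stands.
- The arm moves only by the tool step_arm, never from a script. Its argument "rows" is a list of rows, each a list of 3 entries, a list of its own where there are three numbers: the shift along the tool's x, y, z in mm, then the turn about the tool's x in degrees, then the opening, from -1 (shut) to 1 (fully open), so that 0 is half open. A call has 1 to 10 rows; each row is the pose to reach, as a shift and turn from the pose commanded when the call began, along the tool's axes at that moment; what a row does not reach only later rows make up. A row lasts 1/8 s, in which the tool goes at most 62.5 mm and 10.7 degrees, less where a joint would pass 70% of its speed; a pose out of reach is approached as far as the arm can. A call with a gripper value outside its range is refused whole. The fingers move at their own pace and stop on an object; "squeeze" is the grip in N (left out, the last holds). Time passes only in rows, so rows that repeat a pose let the fingers close. It gives the time, the measured TCP pose, the force and the opening at its end, in the units of the state.
- state(): the state, without advancing time (a new reading comes with each control period).
- camera(name): name is "scene" or "top" or "wrist"; returns the picture (400x640x3 uint8, red, green, blue); there is no depth.
- camera_params(name): a dict with "mtx" (3x3 intrinsics, pixels), "cam_to_world" (4x4, takes a point from camera to world coordinates). Camera axes: x right, y down, z forward; pixel columns grow to the right and rows downward; lengths in m; the calibration is good to about 2 mm. A picture is of the moment at which its call begins: read the wrist's pose just before it. camera_params takes no time and is no camera call; for the wrist camera it gives the pose at the moment of the call.
- finish_job(): hands the job in, once; it reports no verdict.
The state is a dict: "t": time; "q": joint angles; "joint_velocities": joint speeds; "joint_torque": joint torques, N m; "tool_pos": TCP position; "tool_rot": TCP orientation; "force": force on the tool from outside, world axes, zero at the start; "moment": the same for the moment, N m; "grip_width": finger opening in m.
Only numpy, scipy, OpenCV 4.12 (cv2) and the standard library are available. Lean on these libraries where they do the work, as an engineer would, in place of code of your own. Each camera call takes 0.05 s, during which the arm holds its last target. There are 200 camera calls.

## Task

Put the brown sugar lump that lies on the wooden coaster into the wide metal sugar pot with the others, then close the pot with its own lid, the larger of the two: fully seated, flat on the rim, the pot still standing upright.

Things in the scene. Friction and masses are not known exactly. Their poses are not given: they have to be found in the camera images.
- pot: Sugar pot, the wider of two straight round aluminium pots, loose, 0.6 kg: 98 mm outside diameter, 85 mm high, open mouth 92 mm wide, floor 5 mm thick; two thin ear handles stand out 14 mm at its own +y and -y, 53 mm up. Three brown lumps lie in it, up to 23 mm. Origin: centre of its underside, z up. The other pot (68 mm wide, 70 mm high, empty) is not used.
- lump_center (a point): Brown sugar lump, a loose block 34 x 24 x 20 mm (its own x, y, z), 16 g, alone on a wooden coaster (100 mm diameter, 8 mm thick, fixed). The point is the centre of the block, 10 mm above the coaster; x runs along its 34 mm length, z up.
- lid_knob (a point): Centre of the black knob (upright, 18 mm diameter, 30 mm high) on the larger of two loose aluminium lids, 0.18 kg: disc 114 mm wide, 4 mm thick; below it a spigot 72 mm wide, 10 mm deep, on which it stands and which enters the pot's mouth. The point is 15 mm above the disc's top, 104 mm above the pot's underside once seated on the rim; z up. The 76 mm lid is not used.

How it is judged:
By the outcome, as a careful person would: the job done as asked, in the order asked, and still so for the second after the job is handed in, with the robot touching nothing.
It also fails if it takes over 61 s, if anything falls off the work surface, if the arm or the gripper's body presses on something with over 40 N, if the wrist force passes 120 N, or if a joint passes its speed limit or range.

## Working session

There is one attempt and no reset: what is moved stays moved. The work goes in short steps, Python scripts to look and compute and a tool call to move; the robot and the scene stay as the last step left them, time stands still between calls to the robot, and variables do not carry over. Pictures are saved under pics/ and viewed, about 8 in all and at most 12, crops included, and the job is handed in when it is done.

Besides the shell and the picture viewer there is one more tool, called after "Request:" as name([rows], argument=value, ...), one row to a line, values as JSON. step_arm: Moves the arm, as the interface text tells. Its arguments: {"type":"object","properties":{"rows":{"type":"array"},"squeeze":{"type":"number"}},"required":["rows"]}

```bash
ls; mkdir -p pics; python3 - <<'E'
from plant import *
import cv2, numpy as np
s=state(); print(s)
print(hold_point_z if 'hold_point_z' in globals() else 'no hpz')
for n in ("scene","top"):
    p=camera_params(n); print(n,p["mtx"].round(1).tolist(),p["cam_to_world"].round(3).tolist())
    cv2.imwrite(f"pics/{n}0.png",camera(n)[:,:,::-1])
E
```

```text
pics
{'t': 0.0, 'q': array([-1.14087566,  0.32178009, -0.0700591 ,  1.45169051,  0.02260174,
        1.37080994, -0.05688054]), 'joint_velocities': array([ 0.00041966, -0.0013658 ,  0.00037611,  0.00197422,  0.00023065,
       -0.00106082, -0.00016997]), 'joint_torque': array([ 4.36904766e-04, -4.91276944e+01, -4.03174460e-01, -3.12533247e+01,
       -6.36755023e-02,  4.33064613e-02,  1.74732422e-04]), 'tool_pos': array([0.26239473, 0.594066  , 0.2214814 ]), 'tool_rot': array([ 0.69178009,  0.14528397,  0.69198074, -0.1466135 ]), 'force': array([-0.84445287, -0.44093855,  0.25457634]), 'moment': array([-0.03217803,  0.01292282,  0.02214902]), 'grip_width': 0.08653504703420407}
0.0187
scene [[433.4, 0.0, 313.7], [0.0, 433.4, 203.9], [0.0, 0.0, 1.0]] [[-0.538, 0.491, -0.685, 1.054], [0.843, 0.324, -0.43, 0.328], [0.011, -0.809, -0.588, 0.459], [0.0, 0.0, 0.0, 1.0]]
top [[424.9, 0.0, 319.3], [0.0, 424.9, 191.4], [0.0, 0.0, 1.0]] [[0.027, -0.999, 0.033, 0.523], [-1.0, -0.027, 0.003, 0.006], [-0.002, -0.033, -0.999, 0.842], [0.0, 0.0, 0.0, 1.0]]
```

View pics/top0.png

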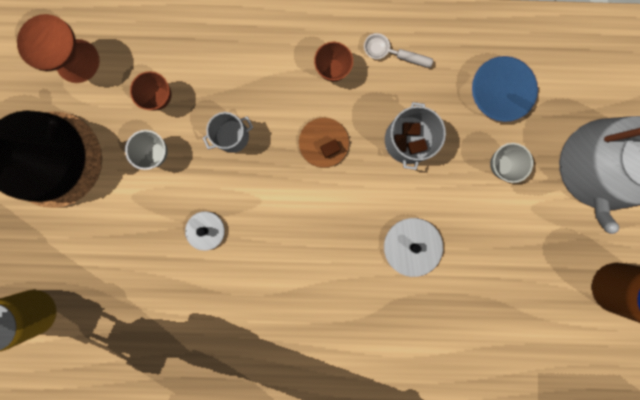

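View pics/scene0.png

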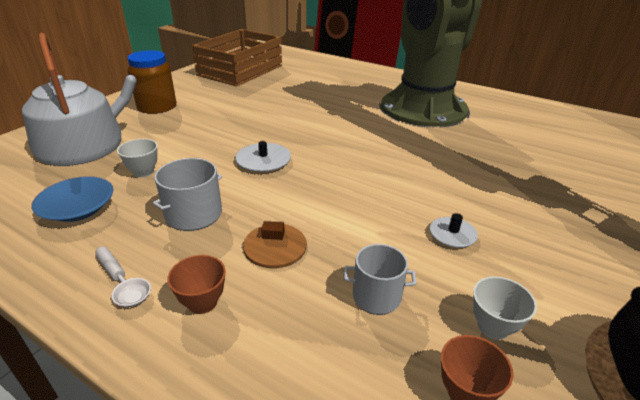

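The top view shows the lump near (331,149) on the coaster at (324,142), the sugar pot at (415,133) with its ears up and down in the image, and the big lid at (413,247). The scene view agrees.

```bash
cat > h.py <<'E'
from plant import *
import cv2, numpy as np
from scipy.spatial.transform import Rotation as R
def cast(p,uv,z):
    uv=np.atleast_2d(np.float64(uv)); T=p["cam_to_world"]
    d=np.c_[uv,np.ones(len(uv))]@np.linalg.inv(p["mtx"]).T@T[:3,:3].T
    return T[:3,3]+d*((z-T[2,3])/d[:,2])[:,None]
def rot(s): return R.from_quat(np.roll(s["tool_rot"],-1))
def delta(s,target,height=None):
    """mm shift in tool axes to bring TCP to target"""
    return (rot(s).inv().apply(np.array(target)-s["tool_pos"])*1000).round(1)
def big(mask):
    c,_=cv2.findContours(mask.astype(np.uint8),cv2.RETR_EXTERNAL,cv2.CHAIN_APPROX_NONE)
    return max(c,key=cv2.contourArea)
E
python3 - <<'E'
from h import *
im=cv2.imread("pics/top0.png"); p=camera_params("top"); hsv=cv2.cvtColor(im,cv2.COLOR_BGR2HSV)
def roi(m,x0,x1,y0,y1):
    o=np.zeros_like(m); o[y0:y1,x0:x1]=m[y0:y1,x0:x1]; return o
print("lump px",im[149,330],"coaster",im[135,315],"lid",im[235,400],"wood",im[200,330],"rim", im[133,386:392].tolist())
# lump
m=roi((hsv[...,2]<110),305,350,120,170); c=big(m); r=cv2.minAreaRect(c); b=cast(p,cv2.boxPoints(r),.026); print("lump",r,cast(p,r[0],.022), [np.linalg.norm(b[i]-b[i-1]).round(4) for i in range(4)], np.degrees(np.arctan2(*(b[1]-b[0])[[1,0]])))
grey=(hsv[...,1]<60)
c=big(roi(grey,375,455,210,285)); (e,w,a)=cv2.fitEllipse(cv2.convexHull(c)); print("lid",e,w,cast(p,e,.014))
m=roi(hsv[...,2]<50,380,450,210,285); c=big(m); print("knob",cv2.boundingRect(c), cast(p,np.mean(c[:,0],0),.03))
c=big(roi(grey,375,455,95,175).astype(np.uint8)); m=np.zeros(grey.shape,np.uint8); cv2.drawContours(m,[c],-1,1,-1)
x,y,w,h=cv2.boundingRect(c); print("pot bbox",x,y,w,h)
mo=cv2.morphologyEx(m,cv2.MORPH_OPEN,cv2.getStructuringElement(2,(21,21))); (e,w,a)=cv2.fitEllipse(cv2.convexHull(big(mo))); print("pot",e,w,cast(p,e,.085),cast(p,e,.06))
s=state(); print(rot(s).as_matrix().round(3).tolist())
v=np.zeros((200*4,200*4,3)); cv2.imwrite("pics/crop1.png",cv2.resize(im[90:290,290:470],None,fx=3,fy=3,interpolation=2)[:600])
E
```

```text
lump px [20 40 79] coaster [ 51  92 148] lid [166 167 167] wood [140 194 222] rim [[94, 101, 107], [95, 96, 97], [96, 96, 95], [101, 101, 101], [121, 121, 121], [138, 139, 139]]
lump ((332.6340026855469, 148.4484405517578), (16.943811416625977, 24.984941482543945), 68.96248626708984) [[ 0.63380098 -0.01502417  0.022     ]] [np.float64(0.0328), np.float64(0.0482), np.float64(0.0328), np.float64(0.0482)] -67.34886641552515
lid (413.0546569824219, 246.8723907470703) (58.67789840698242, 59.355018615722656) [[ 0.44736745 -0.17622545  0.014     ]]
knob (410, 244, 11, 8) [[ 0.44774626 -0.17658025  0.03      ]]
pot bbox 385 102 61 68
pot (415.1824035644531, 135.1053009033203) (56.01792526245117, 63.70549392700195) [[ 0.65321217 -0.16043522  0.085     ]] [[ 0.6575086  -0.16594108  0.06      ]]
[[-0.001, 0.404, 0.915], [-0.002, 0.915, -0.404], [-1.0, -0.002, 0.0]]
```

View pics/crop1.png

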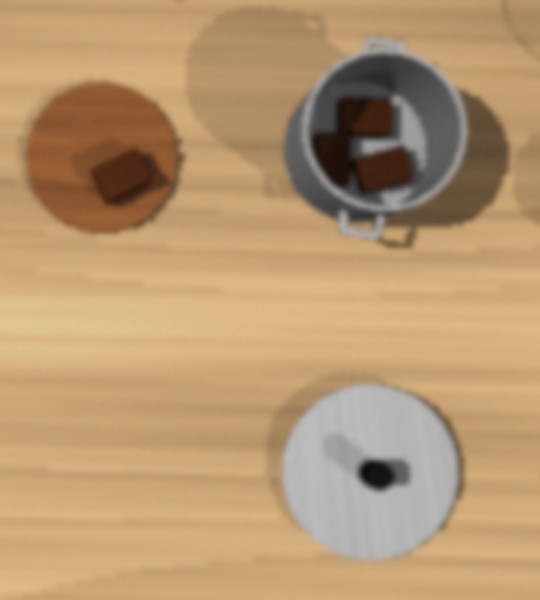

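```bash
python3 - <<'E'
from h import *
p=camera_params("top"); s=state()
L=cast(p,(330.7,148),.028)[0]; P=cast(p,(418.3,133.3),.085)[0]
e=cast(p,[(417.7,105),(410.7,163.3)],.053)
print("lump",L,"pot",P,"ears",e,e.mean(0))
print(delta(s,[L[0],L[1],.14]))
E
```

```text
lump [ 0.63375705 -0.01112793  0.028     ] pot [ 0.65660753 -0.16594729  0.085     ] ears [[ 0.71538763 -0.17107552  0.053     ]
 [ 0.60576363 -0.16018152  0.053     ]] [ 0.66057563 -0.16562852  0.053     ]
[  82.3 -403.6  584.2]
```

Request:
step_arm([
  [[0,-35,50],5,1],
  [[0,-69,100],10,1],
  [[0,-104,150],15,1],
  [[0,-138,200],20,1],
  [[0,-173,250],25,1],
  [[0,-207,300],30,1],
  [[0,-242,350],35,1],
  [[0,-276,400],40,1],
  [[0,-311,450],43,1],
  [[0,-345,500],43,1],
])

```text
t: 1.35
tool_pos: [0.5812, 0.0753, 0.2224]
tool_rot: [0.59, 0.389, 0.59, -0.389]
force: [1.6, 0.7, 0.7]
grip_width: 0.0867
```

```bash
python3 - <<'E'
from h import *
s=state(); print(s["t"],s["tool_pos"],rot(s).as_matrix().round(3).tolist(),s["q"].round(2)); print(delta(s,[.634,-.011,.14]))
E
```

```text
1.35 [0.58117926 0.07534522 0.22241547] [[-0.0, 0.919, 0.393], [0.0, 0.393, -0.919], [-1.0, 0.0, -0.0]] [-0.53  0.19  0.41  1.63 -0.08  1.34  0.29]
[ 82.4  14.6 100.2]
```

Request:
step_arm([
  [[40,7,45],0,1],
  [[82,14,88],0,1],
  [[82,14,88],0,1],
  [[82,14,88],0,1],
  [[82,14,88],0,1],
])

```text
t: 1.98
tool_pos: [0.6287, 0.0036, 0.142]
tool_rot: [0.591, 0.389, 0.59, -0.388]
force: [-0.7, -0.1, -0.0]
grip_width: 0.0869
```

```bash
python3 - <<'E'
from h import *
s=state(); p=camera_params("wrist"); im=camera("wrist")[:,:,::-1]; cv2.imwrite("pics/w1.png",im)
print(s["tool_pos"],p["cam_to_world"].round(3).tolist())
hsv=cv2.cvtColor(im,cv2.COLOR_BGR2HSV)
w=np.linalg.inv(p["cam_to_world"])@[.634,-.011,.028,1]; uv=p["mtx"]@w[:3]; print(uv/uv[2])
E
```

```text
[0.62865001 0.00362283 0.14196516] [[0.918, 0.381, 0.11, 0.599], [0.396, -0.884, -0.249, 0.073], [0.003, 0.272, -0.962, 0.304], [0.0, 0.0, 0.0, 1.0]]
[315.66746881 207.14750524   1.        ]
```

View pics/w1.png

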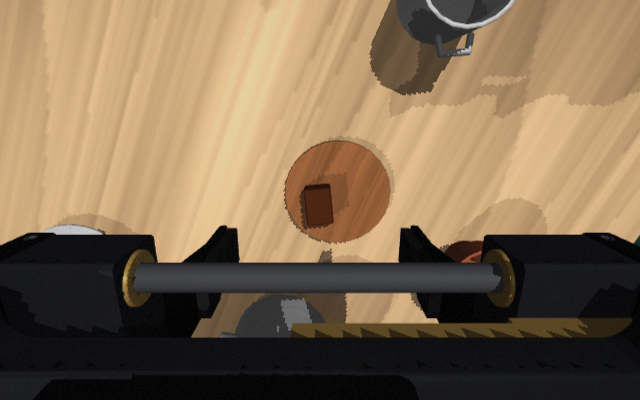

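Wrist view: lump at about (319,208), its top face running rows 189–228 and nearly upright in the image. Its dark upper strip is the side face. The small pot is at the top.

```bash
python3 - <<'E'
from h import *
s=state(); p=camera_params("wrist"); im=cv2.imread("pics/w1.png"); hsv=cv2.cvtColor(im,cv2.COLOR_BGR2HSV)
print(im[208,318],im[186,318],im[220,360],im[200,340])
m=np.zeros(im.shape[:2],np.uint8); m[175:240,295:350]=(im[175:240,295:350,2]<95)
r=cv2.minAreaRect(big(m)); print(r)
m[:189]=0; r=cv2.minAreaRect(big(m)); b=cast(p,cv2.boxPoints(r),.028)
c=b.mean(0); ds=[b[i]-b[i-1] for i in range(4)]; print(r,c,[np.linalg.norm(d).round(4) for d in ds]); l=max(ds,key=np.linalg.norm); print("long axis in tool",rot(s).inv().apply(l).round(4))
print(delta(s,[c[0],c[1],.010]))
E
```

```text
[21 38 77] [ 8 17 40] [ 59  97 154] [ 47  79 127]
((315.8345031738281, 206.01380920410156), (44.180198669433594, 32.221649169921875), 85.2363510131836)
((316.42144775390625, 208.42892456054688), (40.04997253417969, 32.15982437133789), 87.1375961303711) [ 0.63527161 -0.01226369  0.028     ] [np.float64(0.0375), np.float64(0.0281), np.float64(0.0375), np.float64(0.0291)]
long axis in tool [ 0.     -0.0012 -0.0375]
[132.   -0.5  17.2]
```

Request:
step_arm([
  [[40,0,17],0,0.3],
  [[80,0,17],0,0.3],
  [[110,0,17],0,0.3],
  [[130,0,17],0,0.3],
  [[130,0,17],0,0.3],
  [[130,0,17],0,0.3],
  [[130,0,17],0,0.3],
], squeeze=12)

```text
t: 2.9
tool_pos: [0.6355, -0.0138, 0.0116]
tool_rot: [0.591, 0.39, 0.59, -0.389]
force: [1.2, 0.6, -0.9]
grip_width: 0.0564
```

Request:
step_arm([
  [[0,0,0],0,-1],
  [[0,0,0],0,-1],
  [[0,0,0],0,-1],
  [[0,0,0],0,-1],
  [[0,0,0],0,-1],
  [[0,0,0],0,-1],
  [[0,0,0],0,-1],
  [[0,0,0],0,-1],
])

```text
t: 3.9
tool_pos: [0.6349, -0.0139, 0.0106]
tool_rot: [0.59, 0.389, 0.59, -0.389]
force: [0.8, 0.3, -0.8]
grip_width: 0.0243
```

Request:
step_arm([
  [[-30,0,0],0,-1],
  [[-70,0,0],0,-1],
  [[-110,0,0],0,-1],
  [[-140,0,0],0,-1],
  [[-140,0,0],0,-1],
  [[-140,0,0],0,-1],
])

```text
t: 4.65
tool_pos: [0.6341, -0.0138, 0.1495]
tool_rot: [0.59, 0.389, 0.591, -0.39]
force: [-0.1, -0.7, -0.1]
grip_width: 0.0242
```

```bash
python3 - <<'E'
from h import *
s=state(); print(s["grip_width"],s["tool_pos"]); print(delta(s,[.657,-.166,.150]))
E
```

```text
0.024212080037803726 [ 0.63412453 -0.01383314  0.14946795]
[ -0.6 -38.9 148.9]
```

Request:
step_arm([
  [[0,-11,40],0,-1],
  [[0,-23,90],0,-1],
  [[0,-39,130],0,-1],
  [[0,-39,149],0,-1],
  [[0,-39,149],0,-1],
  [[0,-39,149],0,-1],
])

```text
t: 5.4
tool_pos: [0.6579, -0.1633, 0.1497]
tool_rot: [0.59, 0.389, 0.592, -0.388]
force: [0.4, 0.5, 0.2]
grip_width: 0.0242
```

```bash
python3 - <<'E'
from h import *
s=state(); p=camera_params("wrist"); im=camera("wrist")[:,:,::-1]; cv2.imwrite("pics/w2.png",im)
print(s["tool_pos"]); np.savez("w2.npz",**p)
E
```

```text
[ 0.65786481 -0.16329468  0.14967487]
```

View pics/w2.png

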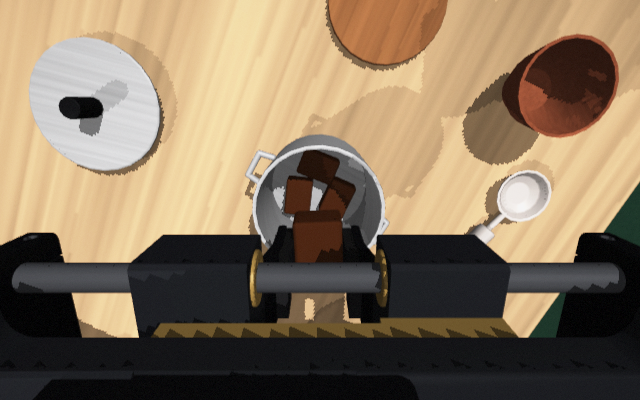

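Wrist view: pot rim spans x 253–384 with its top at (315,147). The three lumps are in it, mostly on the image-up side, and the held lump at (318,235) is over the pot.

```bash
python3 - <<'E'
from h import *
from scipy.optimize import least_squares
s=state(); p=dict(np.load("w2.npz"))
q=cast(p,[(253,208),(384,210),(315,146),(270,166),(365,165)],.085)[:,:2]
f=least_squares(lambda c:np.hypot(*(q-c).T)-.049,[.657,-.166]); print(f.x,f.fun.round(4)); print(delta(s,[*f.x,.040]))
k=cast(p,[(66,107)],.044); print("knob top",k)
E
```

```text
[ 0.660556   -0.16651081] [-0.0012 -0.001   0.0004 -0.     -0.0003]
[109.9   1.    4.3]
knob top [[ 0.44759989 -0.17711073  0.044     ]]
```

Request:
step_arm([
  [[30,1,6],0,-1],
  [[60,1,6],0,-1],
  [[85,1,6],0,-1],
  [[100,1,6],0,-1],
  [[112,1,6],0,-1],
  [[112,1,6],0,-1],
  [[112,1,6],0,-1],
])

```text
t: 6.32
tool_pos: [0.6616, -0.1715, 0.0395]
tool_rot: [0.591, 0.39, 0.59, -0.389]
force: [-0.3, 0.6, 0.0]
grip_width: 0.0247
```

Request:
step_arm([
  [[0,0,0],0,-0.15],
  [[0,0,0],0,-0.15],
  [[0,0,0],0,-0.15],
  [[0,0,0],0,-0.15],
  [[-15,0,0],0,-0.15],
  [[-40,0,0],0,-0.15],
  [[-80,0,0],0,-0.15],
  [[-112,0,0],0,-0.15],
  [[-112,0,0],0,-0.15],
])

```text
t: 7.45
tool_pos: [0.6631, -0.1724, 0.1553]
tool_rot: [0.593, 0.39, 0.588, -0.388]
force: [-0.0, 0.4, -0.4]
grip_width: 0.0371
```

```bash
python3 - <<'E'
from h import *
s=state(); print(delta(s,[.4477,-.1767,.155]),s["q"].round(2))
E
```

```text
[  -1.3 -199.8  -80.8] [-0.16  0.46  0.51  1.47 -0.23  1.27  0.78]
```

Request:
step_arm([
  [[0,-50,-10],0,0],
  [[0,-100,-20],0,0],
  [[0,-150,-30],0,0],
  [[0,-200,-41],0,0],
  [[0,-200,-41],0,0],
  [[0,-200,-41],0,0],
  [[0,-200,-41],0,0],
])

```text
t: 8.32
tool_pos: [0.462, -0.212, 0.1506]
tool_rot: [0.591, 0.389, 0.59, -0.389]
force: [-0.0, 0.3, -0.1]
grip_width: 0.0434
```

```bash
python3 - <<'E'
from h import *
s=state(); p=camera_params("wrist"); im=camera("wrist")[:,:,::-1].copy(); t=camera("top")[:,:,::-1]
print(s["tool_pos"],s["q"].round(2)); np.savez("w3.npz",**p); cv2.imwrite("pics/w3.png",im); cv2.imwrite("pics/t3.png",t)
a=cv2.resize(t[80:280,350:490],None,fx=2.8,fy=2.8,interpolation=2)[:400]
b=cv2.resize(im,None,fx=.62,fy=.62); a=np.pad(a,((0,400-a.shape[0]),(0,0),(0,0))); b=np.pad(b,((0,400-b.shape[0]),(0,0),(0,0)))
cv2.imwrite("pics/c3.png",np.hstack([a,b]))
E
```

```text
[ 0.46199303 -0.21197172  0.15056021] [-0.18  0.07  0.58  1.91 -0.04  1.18  0.82]
```

View pics/c3.png

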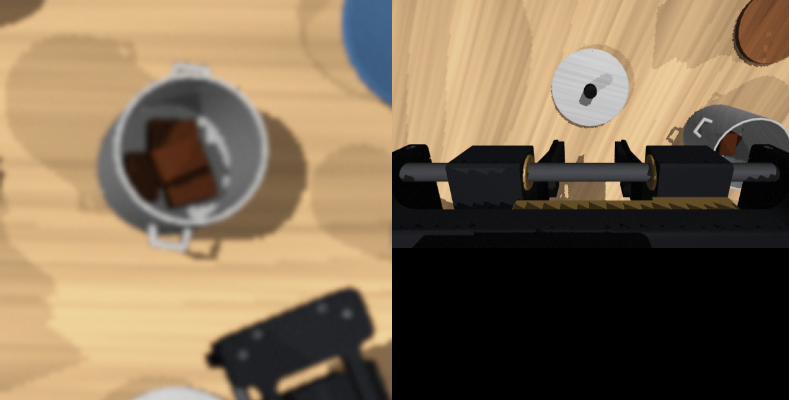

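Top crop: the new lump is in the pot, on top of the others and well below the rim. Wrist part: the knob top is near (319,147) in full-image pixels.

```bash
python3 - <<'E'
from h import *
s=state(); p=dict(np.load("w3.npz")); im=cv2.imread("pics/w3.png")
m=np.zeros(im.shape[:2],np.uint8); m[120:180,295:345]=im[120:180,295:345].max(2)<45
c=big(m); print(cv2.boundingRect(c)); r=cv2.minAreaRect(c); print(r, cast(p,r[0],.04))
g=(cv2.cvtColor(im,cv2.COLOR_BGR2HSV)[...,1]<45); o=np.zeros_like(m); o[70:215,250:390]=g[70:215,250:390]
e=cv2.fitEllipse(cv2.convexHull(big(o))); d=cast(p,e[0],.014)[0]; print(e,d)
print(delta(s,[d[0],d[1],.0175]))
# pot from second top image
t=cv2.imread("pics/t3.png"); print(cast(camera_params("top"),(350+191/2.8,80+151/2.8),.085))
E
```

```text
(310, 136, 20, 23)
((319.5, 147.0), (22.0, 19.0), 90.0) [[ 0.4489378 -0.1760796  0.04     ]]
((319.3336181640625, 140.513671875), (124.26078796386719, 125.15652465820312), 8.419670104980469) [ 0.44797023 -0.17399995  0.014     ]
[132.9   2.5 -40.5]
[[ 0.65547297 -0.16581593  0.085     ]]
```

Request:
step_arm([
  [[20,2,-39],0,0],
  [[60,2,-39],0,0],
  [[95,2,-39],0,0],
  [[120,2,-39],0,0],
  [[131,2,-39],0,0],
  [[131,2,-39],0,0],
  [[131,2,-39],0,0],
], squeeze=40)

```text
t: 9.3
tool_pos: [0.4484, -0.1761, 0.0205]
tool_rot: [0.591, 0.39, 0.59, -0.389]
force: [-0.3, 0.3, -0.1]
grip_width: 0.0432
```

Request:
step_arm([
  [[0,0,0],0,-1],
  [[0,0,0],0,-1],
  [[0,0,0],0,-1],
  [[0,0,0],0,-1],
  [[0,0,0],0,-1],
  [[0,0,0],0,-1],
  [[0,0,0],0,-1],
  [[0,0,0],0,-1],
])

```text
t: 10.3
tool_pos: [0.4475, -0.1758, 0.0198]
tool_rot: [0.59, 0.389, 0.59, -0.389]
force: [-1.7, 0.6, 4.7]
grip_width: 0.0171
```

Request:
step_arm([
  [[-20,0,0],0,-1],
  [[-50,0,0],0,-1],
  [[-85,0,0],0,-1],
  [[-115,0,0],0,-1],
  [[-130,0,0],0,-1],
  [[-130,0,0],0,-1],
  [[-130,0,0],0,-1],
])

```text
t: 11.18
tool_pos: [0.4464, -0.1755, 0.1481]
tool_rot: [0.589, 0.389, 0.591, -0.39]
force: [-1.0, 0.1, -2.7]
grip_width: 0.0168
```

```bash
python3 - <<'E'
from h import *
s=state(); print(s["grip_width"],s["force"],s["tool_pos"],delta(s,[.658,-.166,.15]))
E
```

```text
0.01682442844276524 [-0.98936999  0.12243647 -2.74477822] [ 0.44644959 -0.17547243  0.14806319] [ -2.4 198.2  74.6]
```

Request:
step_arm([
  [[0,20,7],0,-1],
  [[0,55,21],0,-1],
  [[0,95,36],0,-1],
  [[0,135,51],0,-1],
  [[0,170,64],0,-1],
  [[0,190,72],0,-1],
  [[0,198,74],0,-1],
  [[0,198,74],0,-1],
  [[0,198,74],0,-1],
  [[0,198,74],0,-1],
])

```text
t: 12.42
tool_pos: [0.6579, -0.1662, 0.1499]
tool_rot: [0.59, 0.39, 0.59, -0.389]
force: [0.1, -0.4, -1.7]
grip_width: 0.0168
```

```bash
python3 - <<'E'
from h import *
s=state(); im=camera("scene")[:,:,::-1]; w=camera("wrist")[:,:,::-1]
print(s["grip_width"],s["force"],s["tool_pos"],delta(s,[.658,-.166,.095]))
a=cv2.resize(im[90:240,90:290],None,fx=2,fy=2,interpolation=2); b=cv2.resize(w[50:350,120:520],(400,300)); cv2.imwrite("pics/c4.png",np.hstack([a,b]))
E
```

```text
0.016769505533951963 [ 0.09856133 -0.35218991 -1.74144961] [ 0.6578611  -0.16617304  0.14989117] [54.9  0.2 -0.1]
```

View pics/c4.png

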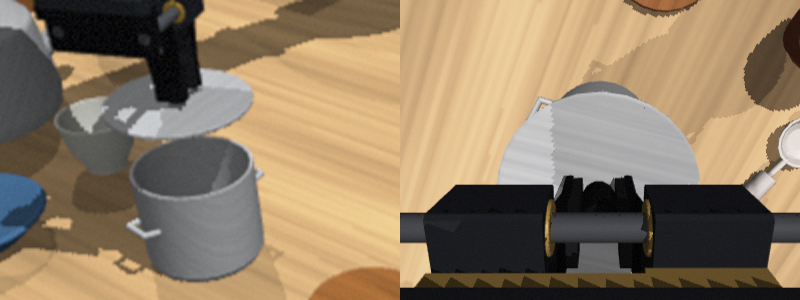

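The scene crop shows the lid held level above the pot's mouth. In the wrist crop it covers the pot.

Request:
step_arm([
  [[12,0,0],0,-1],
  [[24,0,0],0,-1],
  [[34,0,0],0,-1],
  [[42,0,0],0,-1],
  [[48,0,0],0,-1],
  [[52,0,0],0,-1],
  [[52,0,0],0,-1],
  [[52,0,0],0,-1],
])

```text
t: 13.52
tool_pos: [0.6588, -0.166, 0.098]
tool_rot: [0.59, 0.389, 0.59, -0.389]
force: [0.4, -0.3, -2.5]
grip_width: 0.0166
```

Request:
step_arm([
  [[1,0,0],0,-1],
  [[2,0,0],0,-1],
  [[3,0,0],0,-1],
  [[3,0,0],0,-1],
  [[3,0,0],0,-1],
])

```text
t: 14.15
tool_pos: [0.6586, -0.1658, 0.0949]
tool_rot: [0.59, 0.389, 0.59, -0.389]
force: [-1.1, 0.8, 2.2]
grip_width: 0.0167
```

Contact came at the expected height (force rose from −2.5 to +2.2 N), so I'm releasing and retreating.

Request:
step_arm([
  [[0,0,0],0,-0.7],
  [[0,0,0],0,-0.3],
  [[0,0,0],0,0],
  [[0,0,0],0,0],
  [[0,0,0],0,0],
  [[-20,0,0],0,0],
  [[-50,0,0],0,0],
  [[-90,0,0],0,0],
  [[-130,0,0],0,0],
  [[-130,0,0],0,0],
])

```text
t: 15.4
tool_pos: [0.6608, -0.167, 0.2307]
tool_rot: [0.593, 0.391, 0.587, -0.388]
force: [-0.3, -0.3, 0.0]
grip_width: 0.0434
```

Request:
step_arm([
  [[0,-50,0],0,0],
  [[0,-100,0],0,0],
  [[0,-150,0],0,0],
  [[0,-200,0],0,0],
  [[0,-200,0],0,0],
  [[0,-200,0],0,0],
])

```text
t: 16.15
tool_pos: [0.4752, -0.2441, 0.2249]
tool_rot: [0.591, 0.39, 0.59, -0.389]
force: [1.2, -0.2, 0.6]
grip_width: 0.0435
```

```bash
python3 - <<'E'
from h import *
s=state(); im=camera("scene")[:,:,::-1]; w=camera("top")[:,:,::-1]
print(s["t"],s["grip_width"],s["force"],s["tool_pos"])
a=cv2.resize(im[110:260,90:290],None,fx=2,fy=2,interpolation=2); b=cv2.resize(w[60:210,320:520],(400,300),interpolation=2); cv2.imwrite("pics/c5.png",np.hstack([a,b]))
E
```

```text
16.15 0.04346274125267126 [ 1.24118793 -0.15180822  0.59178943] [ 0.47516881 -0.24409312  0.22492862]
```

View pics/c5.png

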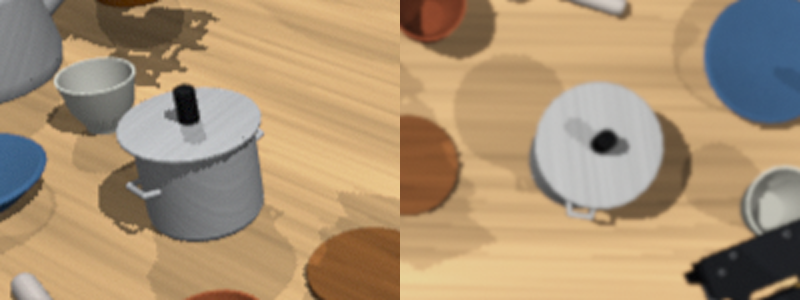

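The lid looks seated. I'll check numerically for tilt by comparing the disc outline with the one expected at z = 89 mm.

```bash
python3 - <<'E'
from h import *
ims={n:camera(n)[:,:,::-1].copy() for n in("top","scene")}
t=ims["top"]; g=np.zeros(t.shape[:2],np.uint8); r=(slice(95,168),slice(380,460)); g[r]=(cv2.cvtColor(t,cv2.COLOR_BGR2HSV)[...,1][r]<60)&(t[r].max(2)>135)
e=cv2.fitEllipse(cv2.convexHull(big(g))); c=cast(camera_params("top"),e[0],.089)[0]; print(e,c)
a=np.linspace(0,2*np.pi,90); pts=np.c_[c[0]+.057*np.cos(a),c[1]+.057*np.sin(a),np.full(90,.089)]
k=np.c_[[c[0]]*2,[c[1]]*2,[.089,.119]]
o=[]
for n,(x0,y0) in dict(top=(365,85),scene=(130,120)).items():
    p=camera_params(n); im=cv2.resize(ims[n][y0:y0+100,x0:x0+100],None,fx=4,fy=4,interpolation=2)
    W=np.linalg.inv(p["cam_to_world"]); pr=lambda q:cv2.projectPoints(q,cv2.Rodrigues(W[:3,:3])[0],W[:3,3],p["mtx"],None)[0][:,0]
    for q,col in((pts,(0,0,255)),(k,(0,255,0))):
        for u,v in (pr(q)-[x0,y0])*4+2: cv2.circle(im,(int(u),int(v)),1,col,-1)
    o.append(im)
cv2.imwrite("pics/c6.png",np.hstack(o))
E
```

```text
((418.4841003417969, 133.7198028564453), (63.90787887573242, 67.91365814208984), 22.5471134185791) [ 0.65515988 -0.1653793   0.089     ]
```

View pics/c6.png

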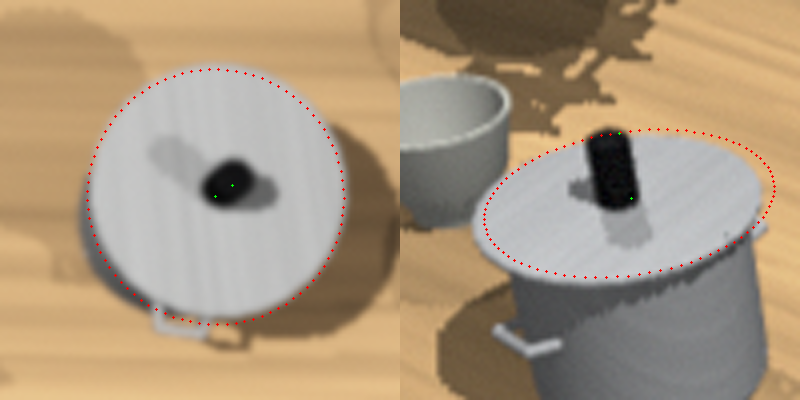

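The outline matches in shape and tilt. The only difference is a uniform shift of about 3 px, the same at both edges and at the knob, so the lid lies flat.

```bash
python3 -c "
from plant import *
print(finish_job(), state()['t'])"
```

```text
the job is handed in; nothing more can be done
the job is handed in; nothing more can be done
```

The brown lump is in the wide sugar pot with the other three, and the larger lid is seated on the rim. I handed the job in at about 16 s, with the gripper clear of everything.

- **Lump:** I gripped it across its 24 mm side and released it low inside the pot. The top view showed it lying on the others, well below the rim.
- **Lid:** I lifted it by its knob and lowered it until it touched, with the tool at z = 94.9 mm against 94.8 mm expected, and contact forces of only a few newtons.
- **Last checks:** The scene and top views showed the pot upright and the lid flat. In the scene view the disc outline sat about 3 px (a few mm) off the expected one. The shift was the same at both edges and at the knob, so I put it down to an error in my centre fit or the calibration rather than tilt. The final check did not measure how well the lid is centred on the pot.

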